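# Index the turret to the sensor and start the test

### The arm

A 7-joint arm with a two-finger parallel gripper is mounted at the origin on a cart in front of the work surface, level with it; the furniture and walls round the work are solid. World frame = base frame: x ahead of the robot, y to its left, z up, the work surface at z = 0. Lengths are in m, angles in rad, forces in N, time in s.
With the tool pointing down it reaches from about 0.4 to 0.85 m from the base axis. Payload 4.5 kg.
Tool frame: the origin (TCP) lies midway between the tips of the shut fingers; the grasp point (between the pads) lies 19 mm behind it; z points along the fingers, y is the direction in which the jaws open and shut (so a half turn about z gives the same grasp; the last joint's range is limited). The gripper opens to 88 mm and grips with 3 to 60 N. Pads are 18 mm wide; open, the fingers measure 123 mm over their backs; the gripper's body (75 mm by 187 mm) begins 45 mm behind the grasp point.
Start: joints at [1.259, 0.689, -0.195, 1.565, 0.157, 0.902, -0.215], TCP at [0.212, -0.588, 0.239] pointing down, gripper open.
Joint ranges: [-3.01, 3.01], [-0.46, 2.08], [-1.47, 1.51], [0.13, 2.56], [-1, 4.14], [0.04, 2.09], [-2.66, 2.66]. Speed limits (rad/s): [2.57, 2.57, 3.14, 3.14, 3.14, 3.14, 3.14].

### API

Orientations are given as a unit quaternion [x, y, z, w].
In Python, from plant import r gives the robot as it stands.
- The arm moves only by the tool play_rows, never from a script. Its argument "targets" is a list of rows, each an object of numbers: "jaw": the closure, from 0 (fully open) to 1 (shut); "dx", "dy", "dz": the shift along the tool's x, y, z in m; "yaw": the turn about the tool's z in rad. A call has exactly 5 rows; each row shifts and turns the pose as measured when the row begins, along the tool's axes as they then stand; what a row does not reach is not made up. A row lasts 1/10 s, in which the tool goes at most 50 mm and 8.59 degrees, less where a joint would pass 70% of its speed; a pose out of reach is approached as far as the arm can. A call with a gripper value outside its range is refused whole. The fingers move at their own pace and stop on an object; "squeeze" is the grip in N (left out, the last holds). Time passes only in rows, so rows that do not move let the fingers close, or fill a call up. It gives the time, the measured TCP pose, the force and the opening at its end, in the units of the state.
- r.get_state(): the state, without advancing time (a new reading comes with each control period).
- r.snapshot(name): name is "scene" or "top"; returns a dict with "frame" (480x640x3 uint8, red, green, blue), "z_map" (480x640 float32, m along the optical axis (not along the pixel's ray), 0 where there is no reading), "mtx" (3x3 intrinsics, pixels), "position" and "orientation" of the camera in the world. Camera axes: x right, y up, looking along -z (the intrinsics and any distortion apply to the point x, -y, -z); pixel columns grow to the right and rows downward; lengths in m; the calibration is good to about 2 mm. A picture is of the moment at which its call begins.
- r.finish_job(): hands the job in, once; it reports no verdict.
The state is a dict: "clock": time; "q": joint angles; "qd": joint speeds; "joint_torque": joint torques, N m; "tool_pos": TCP position; "eef_rot": TCP orientation; "contact_force": force on the tool from outside, world axes, zero at the start; "moment": the same for the moment, N m; "opening": opening from 0.0 (shut) to 1.0 (fully open).
Only numpy, scipy, OpenCV 4.12 (cv2) and the standard library are available. Lean on these libraries where they do the work, as an engineer would, in place of code of your own. Each camera call takes 0.05 s, during which the arm holds its last target.

### The job

Push the turret's protruding tab round with the fingers until the cup-shaped workpiece stands squarely in front of the proximity sensor. Only then press the test button fully down, let it come up again and draw clear. Nothing is to be gripped or lifted, the tab included; do not touch the three parts riding on the turret, and leave the stray tools around it where they are.

Things in the scene. Friction and masses are not known exactly. Their poses are not given: they have to be found in the camera images.
- stand: Fixed grey stand. Origin on the table under the turret's axis; x points from that axis straight out along the sensor's axis, y to the left of that, z up. Its round foot (radius 64 mm, 20 mm high) lies under the turret; an outrigger (36 mm wide, 8 mm high) runs along +x to x = 170 mm and carries the sensor's aluminium clamp at x = 130 to 146 mm, 66 mm high.
- turret_axis (a point): Point on the turret's vertical axis of rotation at the height of the plate's top face (40 mm above the table).
- sensor_face (a point): Centre of the proximity sensor's face, 76 mm from the turret's axis, 52 mm above the table, looking level at the axis. The sensor is a lying 18 mm barrel with two 28 mm nuts and a cable tail, fixed on the stand, reaching out to 201 mm from the axis. The tab passes 2 mm below the nuts, but a finger pushing it cannot pass: push round by the open side.
- tab_mid (a point): Middle of the tab's free part, 100 mm from the turret's axis, 33 mm above the table. The tab is a dark steel lug on the turret plate pointing radially out: 14 mm wide, 10 mm thick (28 to 38 mm above the table), from the plate's rim (75 mm from the axis) to 124 mm, with open table beneath.
- turret: Aluminium plate, 150 mm diameter, 28 to 40 mm above the table, turning without limit about its vertical axis; no detents, about 0.1 N m of friction, stays where left. Origin on the axis at table height, x along the tab. Three nests (four 8 mm high pins each) lie 48 mm from the axis at 60, 180 and 300 degrees from the tab; each holds one part, in any order.
- tab: The tab itself; origin on the turret's axis at table height, x axis points along the tab.
- cup_center (a point): Centre (half-way up) of the cup-shaped workpiece: a round open cup, 40 mm diameter, 24 mm high, standing loose in one of the nests, mouth up; its centre is 48 mm from the turret's axis and 52 mm above the table. It rides round with the turret, with about 1 mm of play.
- push_head: Spare push-button unit, round with a domed cap, 30 mm diameter, 32 mm high, standing loose in another nest. Origin at the centre of its underside, 40 mm above the table.
- relay: Small relay, rectangular block 21 x 28 mm, 30 mm high, standing loose in the remaining nest. Origin at the centre of its underside, 40 mm above the table.
- test_button_top (a point): Centre of the top of the test button: black round button, 32 mm diameter, 22 mm above the table, in a low grey fixed round housing (48 mm diameter, 12 mm high) on the table to the right of the turret; it is pressed straight down.
- test_button (a joint): Travel of the test button: 0 up, 0.006 m fully down (about 4 N); it springs back.
- calliper: Stray calliper, 66 x 251 x 8 mm, loose on the table to the left of the turret. Origin at the centre of its underside, long axis y.
- driver: Stray screwdriver, 29 x 160 x 25 mm, loose on the table at the near left of the turret. Origin at the centre of its underside, long axis y.
- limit_switch: Stray roller-lever limit switch, 20 x 51 x 48 mm, loose on the table right of the turret. Origin at the centre of its underside.
- cup: The cup-shaped workpiece of cup_center; origin at the centre of its underside.

How it is judged:
On the way, in this order (a step that is already met when the one before it is completed fails the run):
1. the tab is pushed with the fingers (contact force between the fingers and tab above 0.3 N), for 0.05 s.
2. the cup stands in front of the sensor (y of cup_center in the frame of stand between -0.007 and 0.007 m and x of cup_center in the frame of stand between 0.042 and 0.054 m and linear speed of cup below 0.01 m/s), for 0.2 s.
3. the test button is pressed down (value of joint test_button above 0.0045 m), for 0.05 s.
At the end, for the whole second after the job is handed in: The cup stands upright in its nest with its centre within 7 mm of the sensor's axis line on the sensor's side, at rest; the test button is up again (under 1 mm) after having been pressed at least 4.5 mm; all three parts are still on the turret (all of step 2 and value of joint test_button below 0.001 m and angle between cup_center's own z axis and vertical below 0.15 rad and height (world z) of each of cup_center, push_head, relay above 0.036 m and horizontal distance between each of cup_center, push_head, relay and turret_axis below 0.066 m); the robot touches nothing.
It fails at once if the test button is pressed while the cup is not in front of the sensor (value of joint test_button above 0.003 m and not (y of cup_center in the frame of stand between -0.007 and 0.007 m and x of cup_center in the frame of stand between 0.042 and 0.054 m)).
It fails at once if the tab is gripped between the fingers (contact force between the fingers and tab above 2 N and x of the grasp point in the frame of tab between 0.07 and 0.13 m and y of the grasp point in the frame of tab between -0.006 and 0.006 m and z of the grasp point in the frame of tab below 0.045 m).
It fails at once if a part riding on the turret is lifted (height (world z) of cup_center above 0.062 m or height (world z) of any of push_head, relay above 0.052 m).
It fails at once if a part riding on the turret is touched by the robot (contact force between any of the fingers, the arm and cup above 0.5 N or contact force between any of the fingers, the arm and push_head above 0.5 N or contact force between any of the fingers, the arm and relay above 0.5 N).
It fails at once if a stray tool is moved or lifted (distance of any of calliper, driver, limit_switch from where it was at the start of the episode above 0.012 m).
It also fails if it takes over 58 s, if anything falls off the work surface, if the arm or the gripper's body presses on something with over 40 N, if the wrist force passes 120 N, or if a joint passes its speed limit or range.

## Working session

There is one attempt and no reset: what is moved stays moved. The work goes in short steps, Python scripts to look and compute and a tool call to move; the robot and the scene stay as the last step left them, time stands still between calls to the robot, and variables do not carry over. Pictures are saved under pics/ and viewed, and the job is handed in when it is done.

Besides the shell and the picture viewer there is one more tool, called after "Call:" as name(argument=value, ...), one argument or row to a line, values as JSON. play_rows: Moves the arm, as the interface text tells. Its arguments: {"type":"object","properties":{"targets":{"type":"array"},"squeeze":{"type":"number"}},"required":["targets"]}

```bash
mkdir -p pics; cat > h.py <<'E'
import numpy as np, cv2
from scipy.spatial.transform import Rotation as R
from plant import r
def snap(n,f):
    s=r.snapshot(n); cv2.imwrite('pics/'+f+'.png',s['frame'][:,:,::-1]); np.savez('pics/'+f+'.npz',**{k:np.array(v) for k,v in s.items()}); return s
def rays(s,uv):
    uv=np.atleast_2d(uv).astype(float);K=s['mtx']
    d=np.c_[(uv[:,0]-K[0,2])/K[0,0],-(uv[:,1]-K[1,2])/K[1,1],-np.ones(len(uv))]
    return np.array(s['position']),R.from_quat(s['orientation']).apply(d)
def onz(s,uv,z):
    p,d=rays(s,uv); return p+d*((z-p[2])/d[:,2])[:,None]
def proj(s,P):
    P=np.atleast_2d(P);c=R.from_quat(s['orientation']).inv().apply(P-s['position']);K=s['mtx']
    return np.c_[K[0,0]*c[:,0]/-c[:,2]+K[0,2],K[1,1]*c[:,1]/c[:,2]+K[1,2]]
def cloud(s):
    v,u=np.mgrid[:480,:640];p,d=rays(s,np.c_[u.ravel(),v.ravel()])
    return (p+d*s['z_map'].ravel()[:,None]).reshape(480,640,3)
E
python3 - <<'E'
from h import *
for n in('scene','top'):
    s=snap(n,n+'0');print(n,s['position'],s['orientation'],s['mtx'])
print(r.get_state())
E
```

```text
scene [-0.03844304  0.60824922  0.59346771] [-0.17696686  0.44086455  0.81159802 -0.34004386] [[471.2642482    0.         317.56187535]
 [  0.         471.2642482  238.90377072]
 [  0.           0.           1.        ]]
top [ 0.42659377 -0.00207721  1.06075669] [-0.03958512  0.01696578  0.71090476 -0.70196838] [[501.98577763   0.         317.14121522]
 [  0.         501.98577763 249.43326312]
 [  0.           0.           1.        ]]
{'clock': 0.1, 'q': array([ 1.25879416,  0.68990289, -0.19450969,  1.5662378 ,  0.15731942,
        0.90250573, -0.21512701]), 'qd': array([ 0.00068167, -0.00098475, -0.00216294, -0.00392077,  0.00010527,
       -0.00230586,  0.0003078 ]), 'joint_torque': array([-3.64061045e-03, -5.28505325e+01, -1.27163026e+00, -1.53838044e+01,
       -5.25228702e-02,  2.03493553e-03,  7.72337057e-05]), 'tool_pos': array([ 0.21160001, -0.58748507,  0.23798884]), 'eef_rot': array([ 9.85084904e-01,  1.72066970e-01, -2.13084117e-04, -8.03005977e-04]), 'contact_force': array([-0.52319951,  0.6886981 , -0.06697828]), 'moment': array([-0.00385575,  0.05806838, -0.00832834]), 'opening': 0.9955251382247494}
```

View pics/scene0.png

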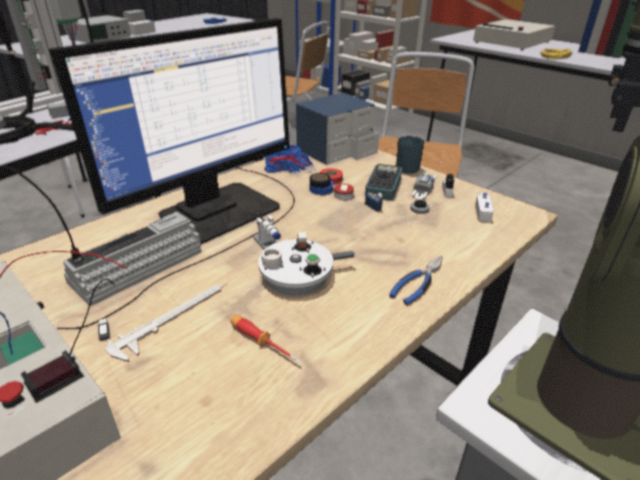

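View pics/top0.png

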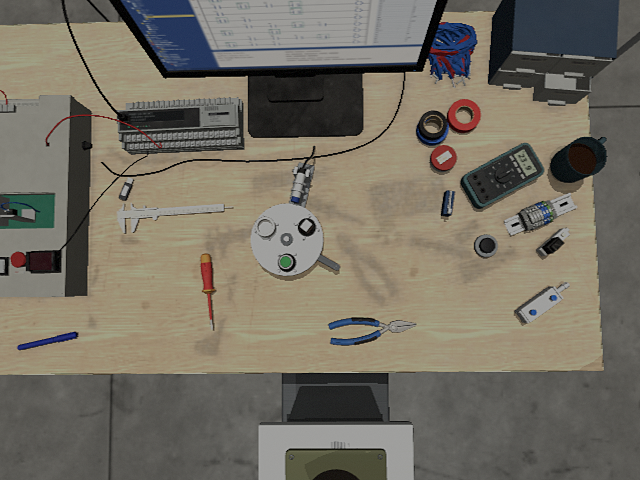

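```bash
python3 - <<'E'
from h import *
s=dict(np.load('pics/top0.npz'));f=s['frame'][:,:,::-1]
cv2.imwrite('pics/z1.png',cv2.resize(f[140:300,220:380],(640,640),interpolation=cv2.INTER_CUBIC))
cv2.imwrite('pics/z2.png',cv2.resize(f[170:330,430:590],(640,640),interpolation=cv2.INTER_CUBIC))
t=dict(np.load('pics/scene0.npz'))
cv2.imwrite('pics/z3.png',cv2.resize(t['frame'][200:310,230:380,::-1],(750,550),interpolation=cv2.INTER_CUBIC))
C=cloud(s)
for uv in [(287,240),(270,250),(266,228),(486,245),(330,265),(300,185),(450,300),(553,240)]: print(uv,C[uv[1],uv[0]].round(3))
E
```

```text
(287, 240) [0.528 0.091 0.046]
(270, 250) [0.509 0.127 0.041]
(266, 228) [0.553 0.133 0.054]
(486, 245) [ 0.514 -0.317  0.022]
(330, 265) [0.476 0.004 0.041]
(300, 185) [0.639 0.063 0.059]
(450, 300) [ 0.402 -0.244  0.002]
(553, 240) [ 0.52  -0.442  0.047]
```

View pics/z1.png

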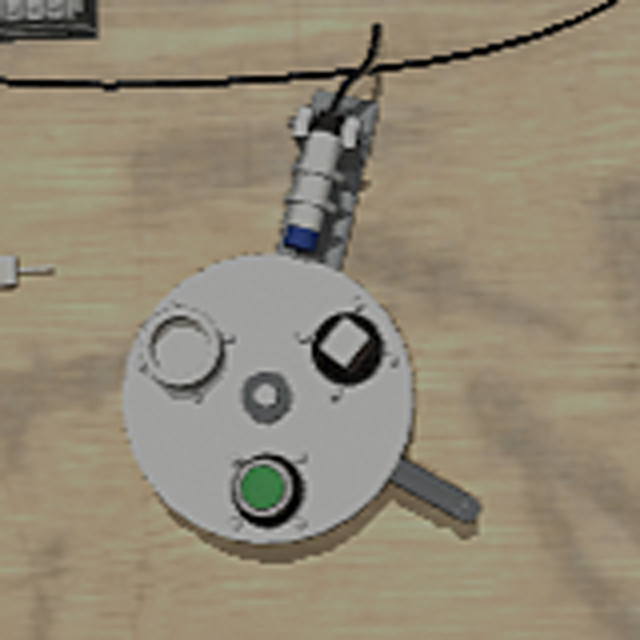

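View pics/z2.png

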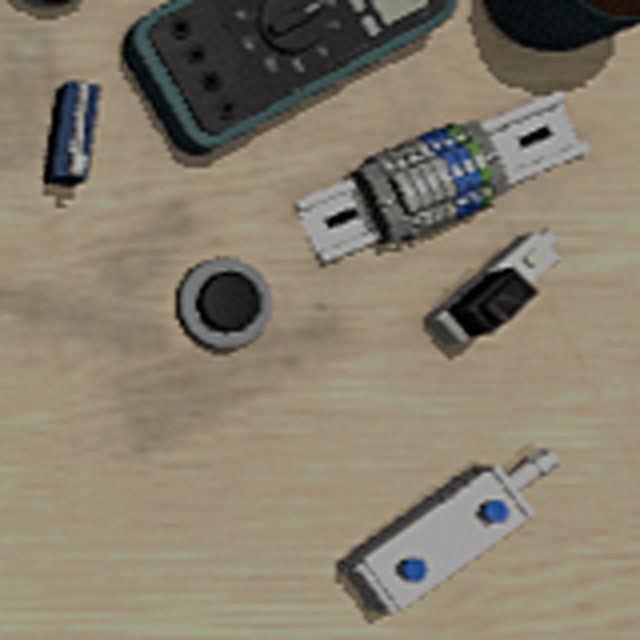

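View pics/z3.png

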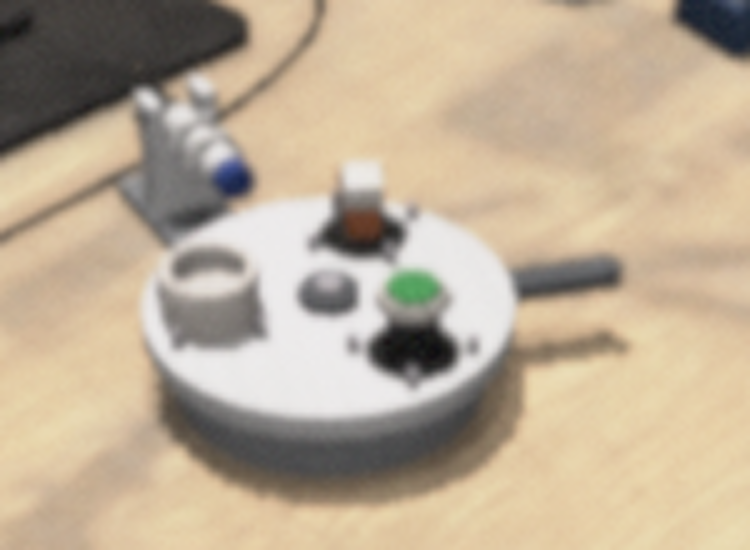

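```bash
cat > meas.py <<'E'
from h import *
def meas(f):
    s=dict(np.load(f'pics/{f}.npz'));C=cloud(s);fr=s['frame'].astype(int)
    # plate top disc
    near=np.hypot(C[...,0]-.53,C[...,1]-.09)<.11
    m=((C[...,2]>.034)&(C[...,2]<.05)&near&(fr.min(2)>120)).astype(np.uint8)
    m=cv2.morphologyEx(m,cv2.MORPH_OPEN,np.ones((3,3)))
    c=max(cv2.findContours(m,0,cv2.CHAIN_APPROX_NONE)[0],key=cv2.contourArea)
    P=onz(s,cv2.convexHull(c)[:,0],.04)[:,:2]
    A=np.c_[2*P,np.ones(len(P))];x=np.linalg.lstsq(A,(P**2).sum(1),rcond=None)[0]
    ax=x[:2];rad=np.sqrt(x[2]+ax@ax);print('axis',ax.round(4),'rad',rad.round(4))
    return s,C,fr,ax
def ang(v):return np.degrees(np.arctan2(v[1],v[0]))
E
python3 - <<'E'
from meas import *
s,C,fr,ax=meas('top0')
# tab
d=np.hypot(C[...,0]-ax[0],C[...,1]-ax[1])
m=(d>.082)&(d<.13)&(C[...,2]>.02)&(C[...,2]<.05)
v,u=np.nonzero(m);P=onz(s,np.c_[u,v],.038)[:,:2]-ax
near=(P[:,1]<0.0)&(P[:,0]<.03);P=P[near];print(len(P),'tab mean',P.mean(0),ang(P.mean(0)),'r max',np.hypot(*P.T).max())
# cup rim : pixels z>.055
m=(C[...,2]>.055)&(d<.075)
n,l,st,ce=cv2.connectedComponentsWithStats(m.astype(np.uint8))
for i in range(1,n):
    v,u=np.nonzero(l==i);p=C[v,u]-np.r_[ax,0];print(st[i],p.mean(0).round(4),ang(p.mean(0)),np.hypot(*p.mean(0)[:2]))
# sensor
m=(C[...,2]>.045)&(d>.076)&(d<.21)&(np.abs(C[...,1]-.07)<.06)&(C[...,0]>.59)
v,u=np.nonzero(m);p=C[v,u]-np.r_[ax,0]
for a in range(75,200,10):
    k=(np.hypot(*p[:,:2].T)>a/1e3)&(np.hypot(*p[:,:2].T)<a/1e3+.01)
    if k.sum():q=p[k];print(a,k.sum(),q.mean(0).round(4),q[:,2].max().round(3),ang(q.mean(0)).round(2))
print(d.shape)
b=(np.hypot(C[...,0]-.514,C[...,1]+.317)<.04)&(fr.max(2)<70)&(C[...,2]>.012)
v,u=np.nonzero(b);print('button',onz(s,[[u.mean(),v.mean()]],.022),len(u))
print([ (uv,C[uv[1],uv[0]].round(3)) for uv in [(440,205),(530,215),(545,250),(545,240),(520,320),(559,232),(480,200)]])
E
```

```text
axis [0.5314 0.0927] rad 0.0741
139 tab mean [-0.05112345 -0.08871115] -119.95446759599113 r max 0.12386600389023052
[255 217  21  20 166] [0.0231 0.0402 0.0636] 60.126204022177895 0.046343200728346856
[301 219  13  14  95] [ 0.023  -0.0431  0.0696] -61.88535226275973 0.048814315175473036
[263 222   1   1   1] [0.0333 0.046  0.056 ] 54.12431944712894 0.05674662277280554
[262 227   1   1   1] [0.023  0.048  0.0565] 64.35691424765979 0.05320817269757509
[266 227   1   1   1] [0.023  0.0399 0.0558] 60.07364425212098 0.04608934828778634
[264 231   2   2   3] [0.0142 0.0434 0.0556] 71.8230786904364 0.045657498195030226
[268 230   1   1   1] [0.0165 0.0355 0.0588] 65.1324875958059 0.039145433426064885
[279 255  15  15 176] [-0.0486 -0.001   0.0707] -178.76993987096043 0.048573737106021225
75 43 [ 0.0775 -0.0191  0.0581] 0.063 -13.86
85 42 [ 0.0871 -0.0222  0.0596] 0.065 -14.28
95 55 [ 0.0965 -0.024   0.0602] 0.068 -13.95
105 54 [ 0.107  -0.0267  0.0594] 0.066 -14.03
115 46 [ 0.1157 -0.0293  0.0606] 0.068 -14.18
125 73 [ 0.1266 -0.0322  0.0597] 0.069 -14.27
135 86 [ 0.1352 -0.0343  0.0614] 0.069 -14.22
145 19 [ 0.1441 -0.0366  0.0574] 0.066 -14.23
155 11 [ 0.1557 -0.041   0.0512] 0.055 -14.76
165 10 [ 0.1634 -0.0468  0.0487] 0.051 -15.98
175 7 [ 0.172  -0.0532  0.0468] 0.048 -17.2
185 5 [ 0.1812 -0.057   0.0464] 0.048 -17.45
195 3 [ 0.1881 -0.0594  0.0462] 0.047 -17.52
(480, 640)
button [[ 0.5141992  -0.31832887  0.022     ]] 190
[((440, 205), array([ 0.602, -0.23 ,  0.003])), ((530, 215), array([ 0.574, -0.404,  0.033])), ((545, 250), array([ 0.502, -0.433,  0.029])), ((545, 240), array([ 0.525, -0.445,  0.002])), ((520, 320), array([ 0.359, -0.387,  0.   ])), ((559, 232), array([ 0.539, -0.465,  0.024])), ((480, 200), array([ 0.606, -0.304,  0.035]))]
```

Call:
play_rows(
  targets=[
    {"jaw":1,"dx":0.031,"dy":-0.029,"dz":0,"yaw":0},
    {"jaw":1,"dx":0.031,"dy":-0.029,"dz":0,"yaw":0},
    {"jaw":1,"dx":0.031,"dy":-0.029,"dz":0,"yaw":0},
    {"jaw":1,"dx":0.031,"dy":-0.029,"dz":0,"yaw":0},
    {"jaw":1,"dx":0.031,"dy":-0.029,"dz":0,"yaw":0},
  ],
  squeeze=5,
)

```text
clock: 0.6
tool_pos: [0.3061, -0.3986, 0.235]
eef_rot: [0.986, 0.165, -0.002, -0.0]
contact_force: [1.7, 0.1, 0.7]
opening: 0.566
```

Call:
play_rows(
  targets=[
    {"jaw":1,"dx":0.031,"dy":-0.029,"dz":0,"yaw":0},
    {"jaw":1,"dx":0.031,"dy":-0.029,"dz":0,"yaw":0},
    {"jaw":1,"dx":0.031,"dy":-0.029,"dz":0,"yaw":0},
    {"jaw":1,"dx":0.031,"dy":-0.029,"dz":0,"yaw":0},
    {"jaw":1,"dx":0.031,"dy":-0.029,"dz":0,"yaw":0},
  ],
)

```text
clock: 1.1
tool_pos: [0.4075, -0.2027, 0.2339]
eef_rot: [0.986, 0.164, -0.003, -0.001]
contact_force: [0.5, 0.0, 0.6]
opening: 0.115
```

```bash
cat > go.py <<'E'
import sys
from h import *
s=r.get_state();p=s['tool_pos'];M=R.from_quat(s['eef_rot'])
t=np.array(eval(sys.argv[1]));print(p.round(4),'tool d',M.inv().apply(t-p).round(4),'xang',np.degrees(np.arctan2(*M.apply([1,0,0])[1::-1])).round(1),'open',s['opening'],'F',np.round(s['contact_force'],2),s['clock'])
E
python3 go.py '[.507,-.018,.15]'
```

```text
[ 0.4075 -0.2027  0.2339] tool d [ 0.1544 -0.1422  0.0835] xang 18.9 open 0.1148494417695937 F [0.49 0.01 0.6 ] 1.1
```

Call:
play_rows(
  targets=[
    {"jaw":1,"dx":0.032,"dy":-0.03,"dz":0.017,"yaw":0},
    {"jaw":1,"dx":0.032,"dy":-0.03,"dz":0.017,"yaw":0},
    {"jaw":1,"dx":0.032,"dy":-0.03,"dz":0.017,"yaw":0},
    {"jaw":1,"dx":0.032,"dy":-0.03,"dz":0.017,"yaw":0},
    {"jaw":1,"dx":0.025,"dy":-0.022,"dz":0.017,"yaw":0},
  ],
)

```text
clock: 1.6
tool_pos: [0.5111, -0.0097, 0.1472]
eef_rot: [0.986, 0.165, 0.0, 0.0]
contact_force: [0.5, -0.3, -0.1]
opening: 0.006
```

```bash
python3 go.py '[.507,-.020,.024]'
```

```text
[ 0.5111 -0.0097  0.1472] tool d [-0.0073  0.0083  0.1232] xang 19.0 open 0.006355396001431788 F [ 0.45 -0.34 -0.09] 1.6
```

Call:
play_rows(
  targets=[
    {"jaw":1,"dx":-0.008,"dy":0.01,"dz":0.0,"yaw":0},
    {"jaw":1,"dx":-0.001,"dy":0.002,"dz":0.02,"yaw":0},
    {"jaw":1,"dx":0,"dy":0,"dz":0.03,"yaw":0},
    {"jaw":1,"dx":0,"dy":0,"dz":0.025,"yaw":0},
    {"jaw":1,"dx":0,"dy":0,"dz":0.01,"yaw":0},
  ],
)

```text
clock: 2.1
tool_pos: [0.509, -0.0178, 0.0583]
eef_rot: [0.985, 0.171, 0.001, -0.001]
contact_force: [0.7, -1.0, 0.6]
opening: 0.012
```

```bash
python3 go.py '[.507,-.020,.024]'; python3 - <<'E'
from h import *
snap('top','top1');t=snap('scene','scene1')
cv2.imwrite('pics/z4.png',cv2.resize(t['frame'][180:330,230:430,::-1],(800,600),interpolation=cv2.INTER_CUBIC))
E
```

```text
[ 0.509  -0.0178  0.0583] tool d [-0.0027  0.0015  0.0343] xang 19.7 open 0.011858484727142092 F [ 0.7  -1.01  0.57] 2.1
```

View pics/z4.png

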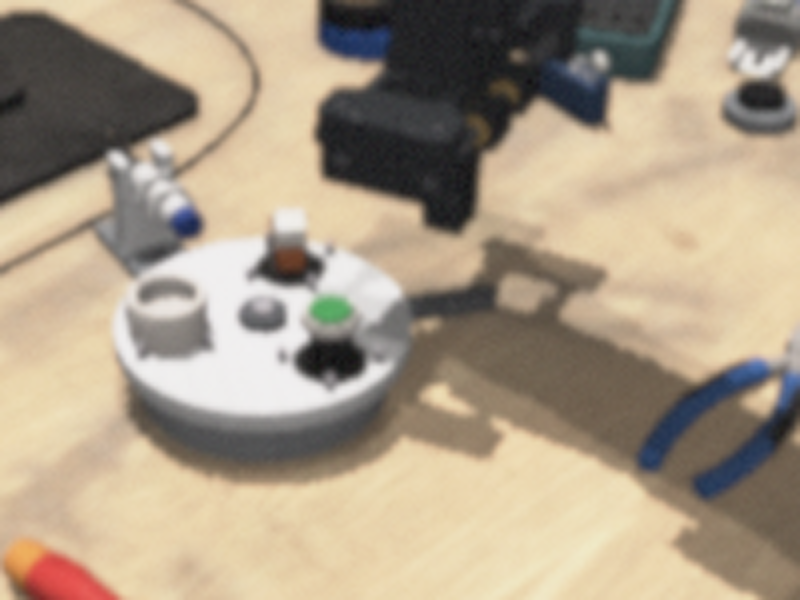

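View pics/top1.png

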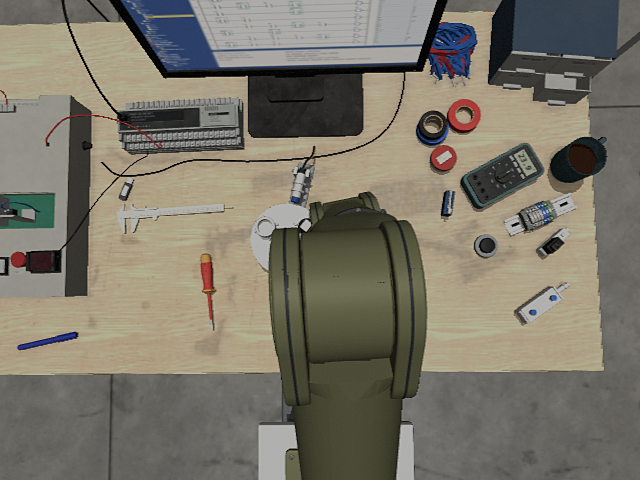

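Call:
play_rows(
  targets=[
    {"jaw":1,"dx":-0.001,"dy":0.001,"dz":0.012,"yaw":0},
    {"jaw":1,"dx":-0.001,"dy":0.001,"dz":0.012,"yaw":0},
    {"jaw":1,"dx":0,"dy":0,"dz":0.008,"yaw":0},
    {"jaw":1,"dx":0,"dy":0,"dz":0,"yaw":0},
    {"jaw":1,"dx":0,"dy":0,"dz":0,"yaw":0},
  ],
)

```text
clock: 2.7
tool_pos: [0.5097, -0.0216, 0.0271]
eef_rot: [0.985, 0.17, 0.004, -0.001]
contact_force: [-0.2, 0.1, -0.6]
opening: 0.005
```

```bash
cat > push.py <<'E'
# push waypoints: finger centre at radius .107, behind the tab angle by off
import sys
from h import *
s=r.get_state();p=s['tool_pos'];M=R.from_quat(s['eef_rot']);ax=np.array([.5314,.0927])
q=p[:2]-ax
print('tcp',p.round(4),'r',np.hypot(*q).round(4),'ang',(np.degrees(np.arctan2(q[1],q[0]))).round(1),'F',np.round(s['contact_force'],1),'t',s['clock'])
pw=p
for a in map(float,sys.argv[1:]):
    w=np.r_[ax+.107*np.array([np.cos(np.radians(a)),np.sin(np.radians(a))]),.024]
    print(a,w.round(3),M.inv().apply(w-pw).round(4));pw=w
E
python3 push.py -110 -120 -130 -140 -150 -160 -170 -180 -190
```

```text
tcp [ 0.5097 -0.0216  0.0271] r 0.1163 ang -100.8 F [-0.2  0.1 -0.6] t 2.7
-110.0 [ 0.495 -0.008  0.024] [-0.0094 -0.0179  0.003 ]
-120.0 [0.478 0.    0.024] [-0.0133 -0.0131 -0.0001]
-130.0 [0.463 0.011 0.024] [-0.0108 -0.0152 -0.0001]
-140.0 [0.449 0.024 0.024] [-0.008  -0.0168 -0.0001]
-150.0 [0.439 0.039 0.024] [-0.005 -0.018 -0.   ]
-160.0 [0.431 0.056 0.024] [-0.0018 -0.0186 -0.    ]
-170.0 [0.426 0.074 0.024] [ 0.0015 -0.0186  0.    ]
-180.0 [0.424 0.093 0.024] [ 0.0047 -0.0181  0.    ]
-190.0 [0.426 0.111 0.024] [ 0.0078 -0.017   0.0001]
```

Call:
play_rows(
  targets=[
    {"jaw":1,"dx":-0.005,"dy":-0.009,"dz":0.002,"yaw":0},
    {"jaw":1,"dx":-0.005,"dy":-0.009,"dz":0.001,"yaw":0},
    {"jaw":1,"dx":-0.0065,"dy":-0.0065,"dz":0,"yaw":0},
    {"jaw":1,"dx":-0.0065,"dy":-0.0065,"dz":0,"yaw":0},
    {"jaw":1,"dx":-0.0055,"dy":-0.0075,"dz":0,"yaw":0},
  ],
)

```text
clock: 3.2
tool_pos: [0.4701, 0.0072, 0.0249]
eef_rot: [0.985, 0.17, 0.007, -0.0]
contact_force: [2.1, -0.9, 0.0]
opening: 0.007
```

```bash
python3 push.py -130 -140 -150 -160; python3 - <<'E'
from h import *
t=snap('scene','scene2')
cv2.imwrite('pics/z5.png',cv2.resize(t['frame'][180:330,230:430,::-1],(800,600),interpolation=cv2.INTER_CUBIC))
E
```

```text
tcp [0.4701 0.0072 0.0249] r 0.1053 ang -125.6 F [ 2.1 -0.9  0. ] t 3.2
-130.0 [0.463 0.011 0.024] [-0.0058 -0.0059  0.0008]
-140.0 [0.449 0.024 0.024] [-0.008  -0.0168 -0.0001]
-150.0 [0.439 0.039 0.024] [-0.005  -0.018  -0.0001]
-160.0 [0.431 0.056 0.024] [-0.0018 -0.0186 -0.0001]
```

View pics/z5.png

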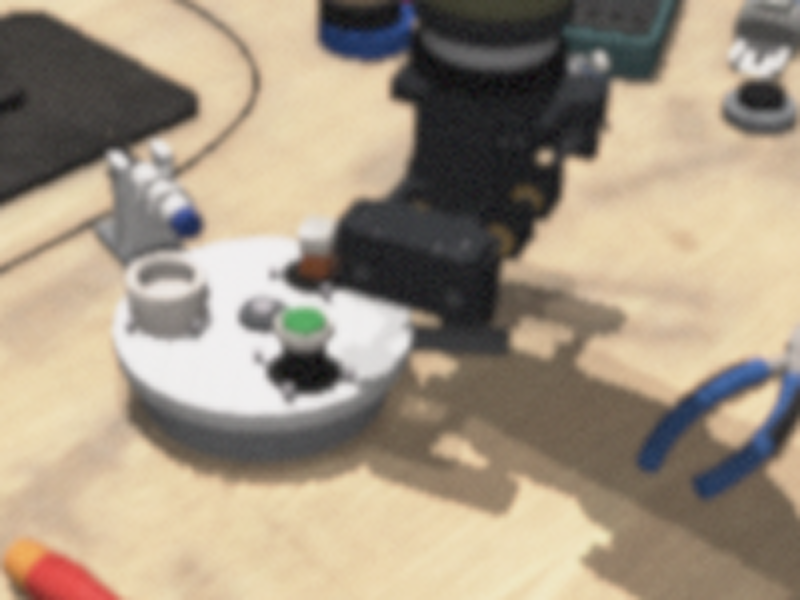

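Call:
play_rows(
  targets=[
    {"jaw":1,"dx":-0.0058,"dy":-0.006,"dz":0,"yaw":0},
    {"jaw":1,"dx":-0.004,"dy":-0.0085,"dz":0,"yaw":0},
    {"jaw":1,"dx":-0.004,"dy":-0.0085,"dz":0,"yaw":0},
    {"jaw":1,"dx":-0.0025,"dy":-0.009,"dz":0,"yaw":0},
    {"jaw":1,"dx":-0.0025,"dy":-0.009,"dz":0,"yaw":0},
  ],
)

```text
clock: 3.75
tool_pos: [0.443, 0.0375, 0.0309]
eef_rot: [0.985, 0.17, -0.003, -0.001]
contact_force: [1.6, -1.0, -0.2]
opening: 0.007
```

```bash
python3 push.py -160 -170 -175 -180; python3 - <<'E'
from h import *
t=snap('scene','scene3')
cv2.imwrite('pics/z6.png',cv2.resize(t['frame'][180:330,230:430,::-1],(800,600),interpolation=cv2.INTER_CUBIC))
E
```

```text
tcp [0.443  0.0375 0.0309] r 0.1043 ang -148.0 F [ 1.6 -1.  -0.2] t 3.75
-160.0 [0.431 0.056 0.024] [-0.0051 -0.0216  0.007 ]
-170.0 [0.426 0.074 0.024] [ 0.0015 -0.0186  0.    ]
-175.0 [0.425 0.083 0.024] [ 0.002  -0.0091  0.    ]
-180.0 [0.424 0.093 0.024] [ 0.0027 -0.0089  0.    ]
```

View pics/z6.png

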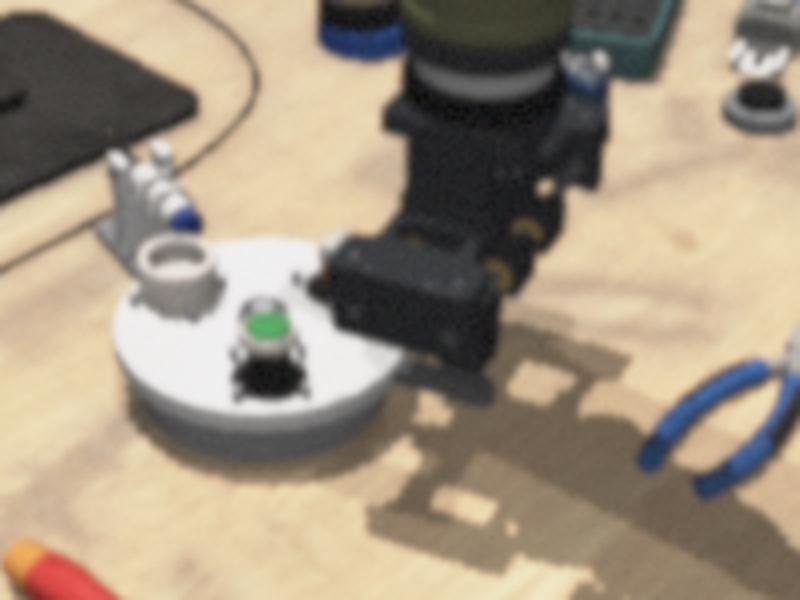

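Call:
play_rows(
  targets=[
    {"jaw":1,"dx":-0.002,"dy":-0.007,"dz":0.003,"yaw":0},
    {"jaw":1,"dx":-0.002,"dy":-0.008,"dz":0.003,"yaw":0},
    {"jaw":1,"dx":-0.001,"dy":-0.008,"dz":0.001,"yaw":0},
    {"jaw":1,"dx":0.001,"dy":-0.008,"dz":0.001,"yaw":0},
    {"jaw":1,"dx":0.001,"dy":-0.007,"dz":0,"yaw":0},
  ],
)

```text
clock: 4.3
tool_pos: [0.43, 0.0709, 0.027]
eef_rot: [0.986, 0.168, -0.009, 0.002]
contact_force: [1.2, -0.8, 0.8]
opening: 0.005
```

```bash
python3 push.py -170 -175 -180; python3 - <<'E'
from h import *
t=snap('scene','scene4');snap('top','top4')
cv2.imwrite('pics/z7.png',cv2.resize(t['frame'][180:330,230:430,::-1],(800,600),interpolation=cv2.INTER_CUBIC))
E
```

```text
tcp [0.43   0.0709 0.027 ] r 0.1037 ang -167.8 F [ 1.2 -0.8  0.8] t 4.3
-170.0 [0.426 0.074 0.024] [-0.0027 -0.0044  0.0031]
-175.0 [0.425 0.083 0.024] [ 0.0019 -0.0091 -0.    ]
-180.0 [0.424 0.093 0.024] [ 0.0027 -0.0089 -0.0001]
```

View pics/z7.png

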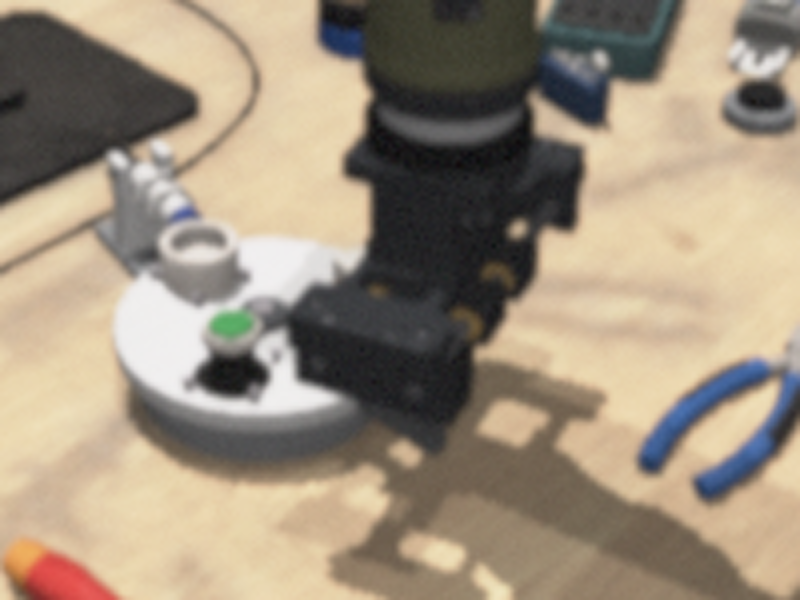

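View pics/top4.png

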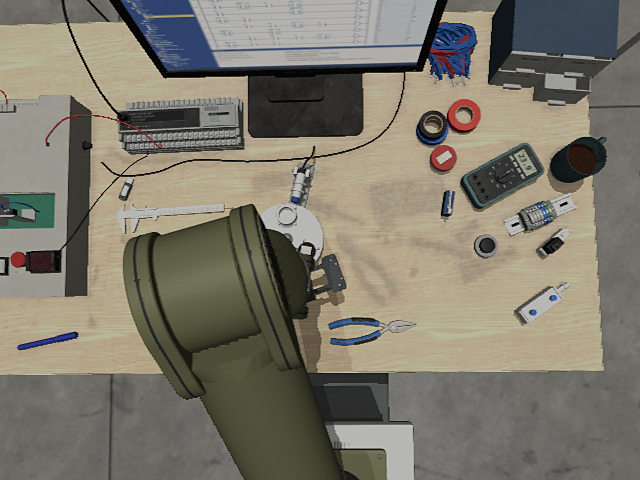

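```bash
cat > cup.py <<'E'
from meas import *
def cup(f):
    s=dict(np.load(f'pics/{f}.npz'));C=cloud(s);ax=np.array([.5314,.0927])
    p=C-np.r_[ax,0];d=np.hypot(p[...,0],p[...,1])
    m=(C[...,2]>.055)&(C[...,2]<.072)&(d<.074)&(p[...,0]>.0)&(s['frame'].min(2)>90)
    n,l,st,ce=cv2.connectedComponentsWithStats(m.astype(np.uint8))
    i=1+np.argmax(st[1:,4]);v,u=np.nonzero(l==i)
    (cu,cv_),rad=cv2.minEnclosingCircle(np.c_[u,v].astype(np.float32))
    w=onz(s,[[cu,cv_]],.064)[0][:2]-ax
    e=p[v,u].mean(0)
    a=np.radians(-14.1);Rm=np.array([[np.cos(a),np.sin(a)],[-np.sin(a),np.cos(a)]])
    print(st[i],'circ',w.round(4),ang(w).round(2),'mean',ang(e).round(2),'stand xy',(Rm@w).round(4),(Rm@e[:2]).round(4))
if __name__=='__main__':
    import sys;cup(sys.argv[1])
E
python3 cup.py top0;python3 cup.py top4
```

```text
[255 217  20  19 137] circ [0.024  0.0411] 59.7 mean 59.85 stand xy [0.0133 0.0457] [0.013  0.0453]
[277 205  20  19 143] circ [ 0.0476 -0.0017] -2.1 mean -2.78 stand xy [0.0465 0.0099] [0.0472 0.0094]
```

Call:
play_rows(
  targets=[
    {"jaw":1,"dx":0.001,"dy":-0.006,"dz":0.001,"yaw":0},
    {"jaw":1,"dx":0.001,"dy":-0.006,"dz":0.001,"yaw":0},
    {"jaw":1,"dx":0.001,"dy":-0.004,"dz":0.0,"yaw":0},
    {"jaw":1,"dx":0.0,"dy":-0.001,"dz":0,"yaw":0},
    {"jaw":1,"dx":0,"dy":0,"dz":0,"yaw":0},
  ],
)

```text
clock: 4.9
tool_pos: [0.4273, 0.09, 0.0254]
eef_rot: [0.986, 0.168, -0.01, 0.001]
contact_force: [-0.3, -1.9, 0.3]
opening: 0.006
```

```bash
python3 push.py -180; python3 - <<'E'
from h import *
snap('top','top5')
E
python3 cup.py top5
```

```text
tcp [0.4273 0.09   0.0254] r 0.1041 ang -178.5 F [-0.3 -1.9  0.3] t 4.9
-180.0 [0.424 0.093 0.024] [-0.0018 -0.0035  0.0014]
[281 205  20  20 144] circ [ 0.0465 -0.0103] -12.43 mean -12.5 stand xy [0.0476 0.0014] [0.0477 0.0013]
```

Call:
play_rows(
  targets=[
    {"jaw":1,"dx":-0.002,"dy":0.01,"dz":0,"yaw":0},
    {"jaw":1,"dx":-0.002,"dy":0.015,"dz":0,"yaw":0},
    {"jaw":1,"dx":0,"dy":0.01,"dz":-0.02,"yaw":0},
    {"jaw":1,"dx":0,"dy":0.0,"dz":-0.04,"yaw":0},
    {"jaw":1,"dx":0,"dy":0,"dz":-0.04,"yaw":0},
  ],
)

```text
clock: 5.45
tool_pos: [0.4343, 0.0503, 0.124]
eef_rot: [0.985, 0.169, -0.016, 0.005]
contact_force: [1.7, 0.1, 0.0]
opening: 0.006
```

```bash
python3 go.py '[.514,-.318,.12]'; python3 - <<'E'
from h import *
snap('top','top6')
E
python3 cup.py top6
```

```text
[0.4343 0.0503 0.124 ] tool d [-0.0473  0.3738  0.0068] xang 19.4 open 0.005791294174112687 F [1.71 0.13 0.04] 5.45
[281 205  20  20 144] circ [ 0.0465 -0.0103] -12.43 mean -12.2 stand xy [0.0476 0.0014] [0.0475 0.0016]
```

Call:
play_rows(
  targets=[
    {"jaw":1,"dx":-0.005,"dy":0.04,"dz":-0.004,"yaw":0},
    {"jaw":1,"dx":-0.005,"dy":0.04,"dz":0,"yaw":0},
    {"jaw":1,"dx":-0.005,"dy":0.04,"dz":0,"yaw":0},
    {"jaw":1,"dx":-0.005,"dy":0.04,"dz":0,"yaw":0},
    {"jaw":1,"dx":-0.005,"dy":0.04,"dz":0,"yaw":0},
  ],
)

```text
clock: 6.0
tool_pos: [0.4836, -0.1487, 0.1373]
eef_rot: [0.985, 0.174, -0.007, 0.003]
contact_force: [1.3, 0.4, -0.7]
opening: 0.004
```

```bash
python3 go.py '[.514,-.318,.12]'; python3 - <<'E'
from h import *
snap('top','top7');snap('scene','scene7')
E
python3 cup.py top7
```

```text
[ 0.4836 -0.1487  0.1373] tool d [-0.0293  0.1694  0.0182] xang 20.1 open 0.004442516339644804 F [ 1.32  0.43 -0.71] 6.0
[281 205  20  20 136] circ [ 0.0466 -0.01  ] -12.11 mean -11.65 stand xy [0.0476 0.0017] [0.0476 0.002 ]
```

View pics/top7.png

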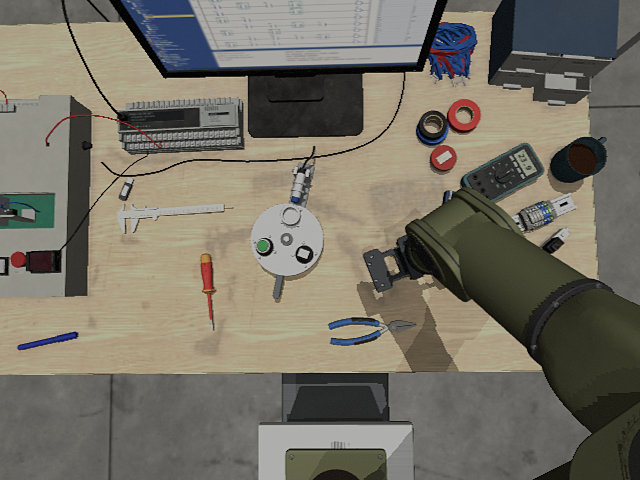

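Call:
play_rows(
  targets=[
    {"jaw":1,"dx":-0.006,"dy":0.04,"dz":0.005,"yaw":0},
    {"jaw":1,"dx":-0.006,"dy":0.04,"dz":0.005,"yaw":0},
    {"jaw":1,"dx":-0.006,"dy":0.04,"dz":0.004,"yaw":0},
    {"jaw":1,"dx":-0.006,"dy":0.035,"dz":0.004,"yaw":0},
    {"jaw":1,"dx":-0.003,"dy":0.01,"dz":0,"yaw":0},
  ],
)

```text
clock: 6.6
tool_pos: [0.5109, -0.3257, 0.118]
eef_rot: [0.986, 0.169, -0.008, 0.005]
contact_force: [0.8, -0.5, 0.5]
opening: 0.006
```

```bash
python3 go.py '[.514,-.318,.035]'
```

```text
[ 0.5109 -0.3257  0.118 ] tool d [ 0.0069 -0.0068  0.0829] xang 19.5 open 0.006218860941226163 F [ 0.83 -0.46  0.5 ] 6.6
```

Call:
play_rows(
  targets=[
    {"jaw":1,"dx":0.005,"dy":-0.005,"dz":0.02,"yaw":0},
    {"jaw":1,"dx":0.001,"dy":-0.001,"dz":0.025,"yaw":0},
    {"jaw":1,"dx":0,"dy":0,"dz":0.02,"yaw":0},
    {"jaw":1,"dx":0,"dy":0,"dz":0.01,"yaw":0},
    {"jaw":1,"dx":0,"dy":0,"dz":0,"yaw":0},
  ],
)

```text
clock: 7.1
tool_pos: [0.5117, -0.3181, 0.0405]
eef_rot: [0.986, 0.168, -0.007, 0.004]
contact_force: [-0.1, 0.7, -0.3]
opening: 0.006
```

```bash
python3 go.py '[.514,-.318,.016]';python3 - <<'E'
from h import *
t=snap('scene','scene8');snap('top','top8')
cv2.imwrite('pics/z8.png',cv2.resize(t['frame'][130:250,360:520,::-1],(800,600),interpolation=cv2.INTER_CUBIC))
E
python3 cup.py top8
```

```text
[ 0.5117 -0.3181  0.0405] tool d [0.0026 0.0005 0.0245] xang 19.4 open 0.00568822645075148 F [-0.12  0.75 -0.31] 7.1
[281 205  20  20 138] circ [ 0.0466 -0.01  ] -12.11 mean -11.9 stand xy [0.0476 0.0017] [0.0478 0.0018]
```

View pics/z8.png

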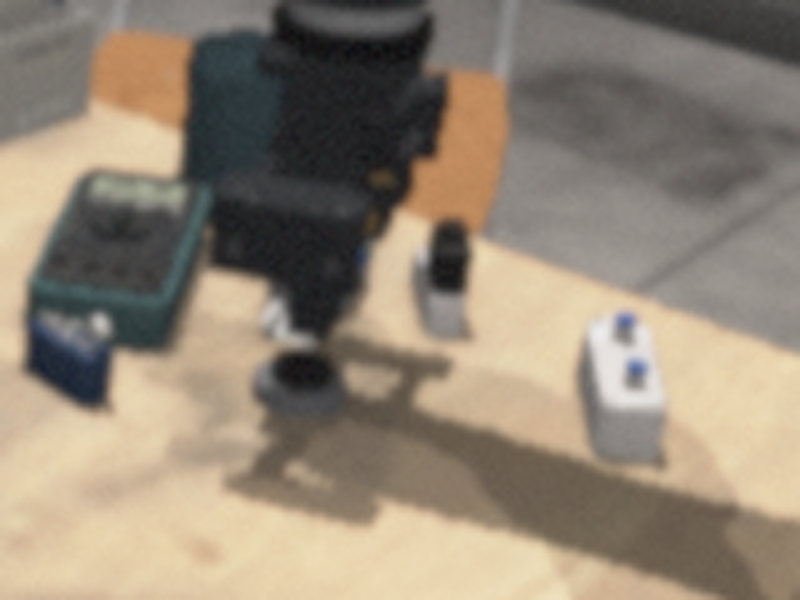

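Call:
play_rows(
  targets=[
    {"jaw":1,"dx":0.002,"dy":0,"dz":0.009,"yaw":0},
    {"jaw":1,"dx":0,"dy":0,"dz":0.008,"yaw":0},
    {"jaw":1,"dx":0,"dy":0,"dz":0.004,"yaw":0},
    {"jaw":1,"dx":0,"dy":0,"dz":0.003,"yaw":0},
    {"jaw":1,"dx":0,"dy":0,"dz":0.003,"yaw":0},
  ],
)

```text
clock: 7.7
tool_pos: [0.5169, -0.3184, 0.0164]
eef_rot: [0.986, 0.168, -0.004, 0.006]
contact_force: [-1.0, 0.3, 11.6]
opening: 0.007
```

```bash
python3 go.py '[.514,-.318,.016]'
```

```text
[ 0.5169 -0.3184  0.0164] tool d [-0.0026 -0.0013  0.0004] xang 19.4 open 0.0073030388785353725 F [-1.04  0.27 11.61] 7.7
```

Call:
play_rows(
  targets=[
    {"jaw":1,"dx":0,"dy":0,"dz":0.001,"yaw":0},
    {"jaw":1,"dx":0,"dy":0,"dz":0.001,"yaw":0},
    {"jaw":1,"dx":0,"dy":0,"dz":-0.01,"yaw":0},
    {"jaw":1,"dx":0,"dy":0,"dz":-0.03,"yaw":0},
    {"jaw":1,"dx":0,"dy":0,"dz":-0.04,"yaw":0},
  ],
)

```text
clock: 8.2
tool_pos: [0.5145, -0.3164, 0.0947]
eef_rot: [0.986, 0.168, -0.008, 0.005]
contact_force: [1.4, -0.4, 0.2]
opening: 0.007
```

Call:
play_rows(
  targets=[
    {"jaw":1,"dx":0,"dy":0,"dz":-0.04,"yaw":0},
    {"jaw":1,"dx":-0.04,"dy":0,"dz":-0.02,"yaw":0},
    {"jaw":1,"dx":-0.04,"dy":0,"dz":0,"yaw":0},
    {"jaw":1,"dx":0,"dy":0,"dz":0,"yaw":0},
    {"jaw":1,"dx":0,"dy":0,"dz":0,"yaw":0},
  ],
)

```text
clock: 8.7
tool_pos: [0.4425, -0.3431, 0.1655]
eef_rot: [0.986, 0.169, -0.002, 0.008]
contact_force: [0.9, 1.3, -0.2]
opening: 0.004
```

```bash
python3 go.py '[.514,-.318,.016]';python3 - <<'E'
from meas import *
t=snap('scene','scene9');s=snap('top','top9')
cv2.imwrite('pics/z9.png',cv2.resize(t['frame'][130:310,230:470,::-1],(800,600),interpolation=cv2.INTER_CUBIC))
s,C,fr,ax=meas('top9')
d=np.hypot(C[...,0]-ax[0],C[...,1]-ax[1])
m=(d>.082)&(d<.13)&(C[...,2]>.02)&(C[...,2]<.05)&(C[...,0]<ax[0])
v,u=np.nonzero(m);P=onz(s,np.c_[u,v],.038)[:,:2]-ax;print('tab',ang(P.mean(0)))
b=(np.hypot(C[...,0]-.514,C[...,1]+.318)<.010);print('btn z',np.median(C[b][:,2]))
E
python3 cup.py top9
```

```text
[ 0.4425 -0.3431  0.1655] tool d [ 0.0767 -0.0022  0.149 ] xang 19.5 open 0.0037473555922201062 F [ 0.85  1.3  -0.19] 8.7
axis [0.5313 0.0924] rad 0.0742
tab 168.73601112871268
btn z 0.02243791631898051
[281 205  20  20 139] circ [ 0.0466 -0.01  ] -12.11 mean -11.78 stand xy [0.0476 0.0017] [0.0478 0.0019]
```

View pics/z9.png

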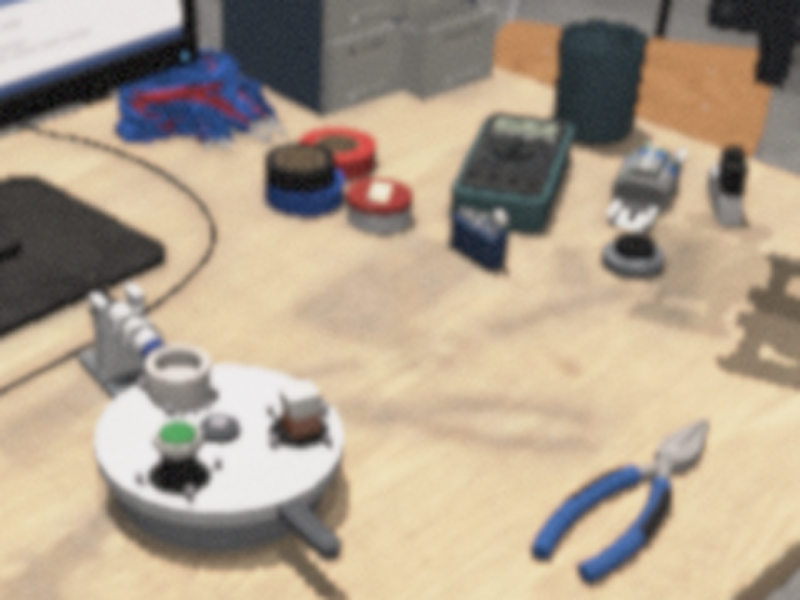

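View pics/top9.png

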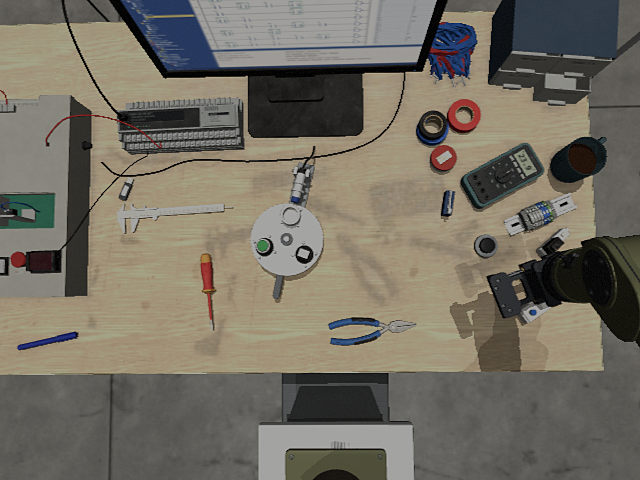

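The pictures show the cup in front of the sensor (pixel 291,214 in the top view). The button is up at (486,245), the three parts are in their nests, and the stray tools look unmoved. The gripper is clear at (520,290).

```bash
python3 -c "
from plant import r
print(r.finish_job())"
```

```text
the job is handed in; nothing more can be done
None
```

I pushed the tab about 72° clockwise along the open side with the shut fingers, until the cup stood in front of the sensor. I then drew back, pressed the test button fully down, lifted clear and handed the job in at about 8.8 s. No verdict was reported.

**Cup:** the last check put it about 1.7 mm off the sensor's axis and 47.6 mm out from the turret's axis. The tab's angle gave a slightly larger offset of about 2.3 mm. Both are well within the 7 mm allowed.

**Button:** it bottomed at 16.4 mm above the table with about 11.6 N on it. Afterwards its top measured 22.4 mm, so it was up again.

**Everything else:** all three parts are upright in their nests and the robot is touching nothing. I judged the stray tools unmoved by comparing the pictures by eye, not by measuring them. The limit switch was partly hidden by the arm in the last top view, but stood in place in the scene view.

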